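Clamp a model-bus side in the drilling jig

TASK

Clamp the orange plywood bus side in the drilling jig, ready for drilling its axle holes: push the clamp strap round over it until the strap comes up against its stop, then push the red cam lever all the way down so that the rubber foot holds the wood. Light pushes with a fingertip or the back of a finger are enough; force nothing. The bus side must stay as it lies against its strips and the other things stay where they are; leave the clamp locked.

Things in the scene. Friction and masses are not known exactly. Their poses are not given: they have to be found in the camera images.
- jig: drilling jig fixed to the bench: plywood board 300 (x) x 230 (y) x 18 mm, origin at the centre of its underside. Blue round pedestal 58 mm across, top 42 mm above the bench, at x 0, y +67 mm, with two stop pins no higher than the strap and within 30 mm of the stud. Dark locating strips 8 mm high along the -y side (inner face y -76.5 mm) and +x end (inner face x +80.5 mm)
- stud (a point): point on the stud's vertical axis, 55 mm above the bench: the axis on which the strap swings, at mid height of the strap bar while released
- strap (a joint): swing of the clamp strap about the stud (rad). 0: parked, the strap points along the jig's -x; grows counter-clockwise seen from above; 1.57: home against its stop, pointing along the jig's -y across the bus side. Friction 0.22 N m: about 2.5 N on the bar's side 90 mm from the stud moves it; it stays where it is left
- strap_mid (a point): point in the middle of the strap's bar, 85 mm from the stud towards the tip. The bar is aluminium, 25 mm wide, 10 mm thick (50 to 60 mm above the bench while released) and reaches from 24 mm behind the stud to 119 mm ahead of it; a spindle 9 mm across with a 15 mm brass nut stands on it 105 mm from the stud, up to 76 mm above the bench
- strap_pad: black rubber foot 17 mm across, 8 mm high, under the spindle near the tip of the strap, 105 mm from the stud. Origin at the centre of its underside, 30.5 mm above the bench while released (2.5 mm above the bus side); springy, 3.5 N per mm
- lever (a joint): cam lever on the stud (rad), carried round with the strap; level pivot square to the strap, on the stud axis, 76 mm above the bench. 0: up, released, leaning 0.2 rad from vertical away from the strap's tip; grows as it is pushed over further away from the tip and down; 1.30: fully down, nearly level. This lowers the strap 6 mm. Takes 2 to 3 N at the knob; stays where left, locks when down
- lever_knob (a point): centre of the red ball (20 mm across) at the end of the cam lever, 72 mm from the lever's pivot; the red grip below it is 15 mm thick
- bus_side: the work: plywood side of a model bus, 160 (x) x 72 (y) x 10 mm, orange face up with white windows and two wheel arches, lying loose on the jig's board (top 28 mm above the bench) close against both strips. Origin at the centre of its underside
- model_bus: bystander: finished wooden toy bus, yellow and white, 112 x 53 x 58 mm, origin at the centre of its underside
- glue_stick: bystander: upright blue and white glue stick, 27 mm across, 94 mm tall, origin at the centre of its underside
- pencil_pot: bystander: green pot with four pencils, 68 mm across, 85 mm tall, pencils up to 160 mm, origin at the centre of its underside
- wheel: bystander: wooden wheel disc 38 mm across, 12 mm thick, lying on the jig's board, origin at the centre of its underside

How it is judged:
By the outcome, as a careful person would: the job done as asked, in the order asked, and still so for the second after the job is handed in, with the robot touching nothing.
It also fails if it takes over 53 s, if anything falls off the work surface, if the arm or the gripper's body presses on something with over 40 N, if the wrist force passes 120 N, or if a joint passes its speed limit or range.

ROBOT

A 6-joint arm with a two-finger parallel gripper is mounted at the origin on the work surface. World frame = base frame: x ahead of the robot, y to its left, z up, the work surface at z = 0. Lengths are in m, angles in rad, forces in N, time in s.
With the tool pointing down it reaches from about 0.375 to 0.9 m from the base axis. Payload 3.1 kg.
Tool frame: the origin (TCP) lies between the finger pads; the fingertips stand 25 mm ahead of it and the grasp point (between the pads) lies 6 mm ahead of it; y points along the fingers, x is the direction in which the jaws open and shut, and the axes are right-handed (so a half turn about y gives the same grasp; the last joint's range is limited). The gripper opens to 87 mm and grips with 3 to 60 N. Pads are 19 mm wide; open, the fingers measure 117 mm over their backs; the gripper's body (75 mm by 190 mm) begins 51 mm behind the grasp point.
Start: joints at [0.984, 0.527, 1.433, -0, 1.181, -0.178], TCP at [0.248, 0.573, 0.248] pointing down, gripper open.
Joint ranges: [-3.08, 3.08], [-0.75, 2.2], [0.22, 2.44], [-1.43, 4.57], [0, 2.65], [-2.85, 2.85]. Speed limits (rad/s): [2.79, 2.79, 3.14, 3.14, 3.14, 3.14].

INTERFACE

Orientations are given as a unit quaternion [x, y, z, w].
In Python, from rig import robot gives the robot as it stands.
- The arm moves only by the tool carry_out, never from a script. Its argument "moves" is a list of rows, each a list of 7 numbers: the opening, from 0 (shut) to 1 (fully open), then the shift along the tool's x, y, z in cm, then the turn, a rotation vector about the tool's x, y, z in rad. In form: [[grip, x, y, z, rx, ry, rz], ...]. A call has 1 to 20 rows; each row is the pose to reach, as a shift and turn from the pose commanded when the call began, along the tool's axes at that moment; what a row does not reach only later rows make up. A row lasts 1/10 s, in which the tool goes at most 50 mm and 8.59 degrees, less where a joint would pass 70% of its speed; a pose out of reach is approached as far as the arm can. A call with a gripper value outside its range is refused whole. The fingers move at their own pace and stop on an object; "force" is the grip in N (left out, the last holds). Time passes only in rows, so rows that repeat a pose let the fingers close. It gives the time, the measured TCP pose, the force and the opening at its end, in the units of the state.
- robot.get_obs(): the state, without advancing time (a new reading comes with each control period).
- robot.camera(name): name is "side" or "top" or "wrist"; returns the picture (400x640x3 uint8, red, green, blue); there is no depth.
- robot.camera_params(name): a dict with "fx", "fy", "cx", "cy" (pixels), "k1" (the pictures are not rectified: a ray, as slopes to the right and down, at radius r is drawn at 1 + k1 r^2 times it, then the intrinsics apply), "extrinsics" (4x4, takes a point from camera to world coordinates); the wrist camera has in their place "mount" (4x4, takes a point from camera to tool coordinates, whose origin is the TCP and whose axes are the tool frame's). Camera axes: x right, y down, z forward; pixel columns grow to the right and rows downward; lengths in m; the calibration is good to about 2 mm. A picture is of the moment at which its call begins: read the wrist's pose just before it. camera_params takes no time and is no camera call.
- robot.hand_in(): hands the job in, once; it reports no verdict.
The state is a dict: "time": time; "q": joint angles; "joint_velocities": joint speeds; "joint_torque": joint torques, N m; "position": TCP position; "tool_rot": TCP orientation; "ft_force": force on the tool from outside, world axes, zero at the start; "moment": the same for the moment, N m; "grip_width": finger opening in m.
Only numpy, scipy, OpenCV 4.12 (cv2) and the standard library are available. Lean on these libraries where they do the work, as an engineer would, in place of code of your own. Each camera call takes 0.05 s, during which the arm holds its last target.

## Working session

There is one attempt and no reset: what is moved stays moved. The work goes in short steps, Python scripts to look and compute and a tool call to move; the robot and the scene stay as the last step left them, time stands still between calls to the robot, and variables do not carry over. Pictures are saved under pics/ and viewed, and the job is handed in when it is done.

Besides the shell and the picture viewer there is one more tool, called after "Emit:" by a JSON object that holds its "op" and its "data". carry_out: Moves the arm, as the interface text tells. Its arguments: {"type":"object","properties":{"moves":{"type":"array"},"force":{"type":"number"}},"required":["moves"]}

```bash
mkdir -p pics; python3 - <<'E'
from rig import robot
import cv2
o=robot.get_obs(); print({k:(v if k in('time','position','tool_rot','grip_width','ft_force') else 0) for k,v in o.items()})
for n in("side","top","wrist"):
    cv2.imwrite(f"pics/{n}0.png",robot.camera(n)[:,:,::-1]); print(n,robot.camera_params(n))
E
```

```text
{'time': 0.0, 'q': 0, 'joint_velocities': 0, 'joint_torque': 0, 'position': array([0.24802022, 0.57295298, 0.2465871 ]), 'tool_rot': array([ 0.59137008,  0.38741767, -0.38878989, -0.59078879]), 'ft_force': array([ 0.69828538,  0.14239427, -0.04274054]), 'moment': 0, 'grip_width': 0.08714359381158013}
side {'fx': 385.56451644025475, 'fy': 385.56451644025475, 'cx': 324.0271340535132, 'cy': 200.67882680742824, 'k1': -0.004358461866535796, 'extrinsics': array([[ 0.7488132 , -0.40176769,  0.52712571,  0.11975676],
       [-0.66276829, -0.44896545,  0.59930644, -0.5666315 ],
       [-0.00412073, -0.79813079, -0.60247014,  0.66125339],
       [ 0.        ,  0.        ,  0.        ,  1.        ]])}
top {'fx': 425.3300307609596, 'fy': 425.3300307609596, 'cx': 320.3470097111406, 'cy': 202.09808477343316, 'k1': -0.026241307927040373, 'extrinsics': array([[-1.52865488e-02, -9.98823767e-01,  4.60152469e-02,
         5.55527085e-01],
       [-9.99883140e-01,  1.52626233e-02, -8.71264918e-04,
        -3.29516404e-02],
       [ 1.67926726e-04, -4.60231882e-02, -9.98940358e-01,
         9.71990323e-01],
       [ 0.00000000e+00,  0.00000000e+00,  0.00000000e+00,
         1.00000000e+00]])}
wrist {'fx': 321.8453476118116, 'fy': 321.8453476118116, 'cx': 320.99158963584927, 'cy': 201.57656418159223, 'k1': -0.05419078152659186, 'mount': array([[ 9.99999734e-01, -4.57144655e-04,  5.68996461e-04,
         9.30921925e-04],
       [-6.67563377e-04, -2.57629799e-01,  9.66243469e-01,
        -1.36985433e-01],
       [-2.95122593e-04, -9.66243591e-01, -2.57630036e-01,
         7.07752476e-02],
       [ 0.00000000e+00,  0.00000000e+00,  0.00000000e+00,
         1.00000000e+00]])}
```

View pics/side0.png

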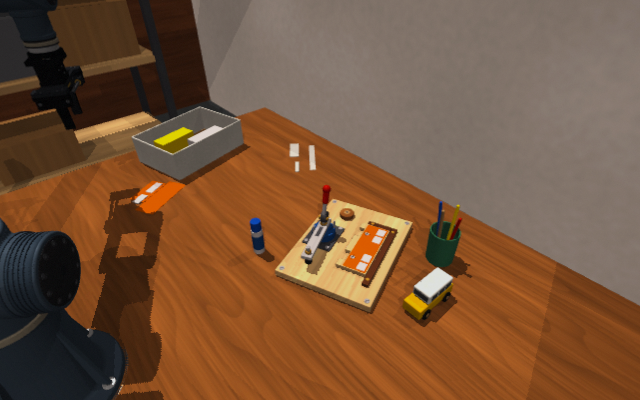

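View pics/top0.png

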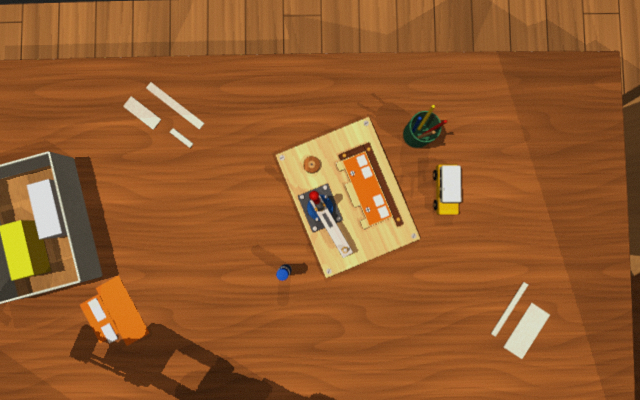

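View pics/wrist0.png

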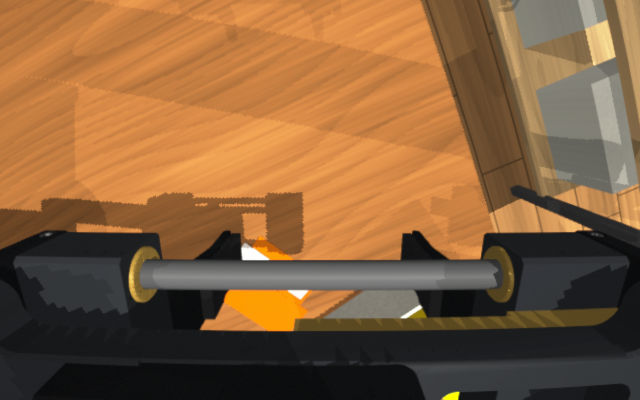

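```bash
python3 - <<'E'
import cv2
t=cv2.imread("pics/top0.png")[105:285,260:470]
cv2.imwrite("pics/topz.png",cv2.resize(t,None,fx=3.3,fy=3.3,interpolation=2))
t=cv2.imread("pics/side0.png")[170:320,230:470]
cv2.imwrite("pics/sidez.png",cv2.resize(t,None,fx=3.3,fy=3.3,interpolation=2))
E
```

```text
(no output)
```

View pics/topz.png

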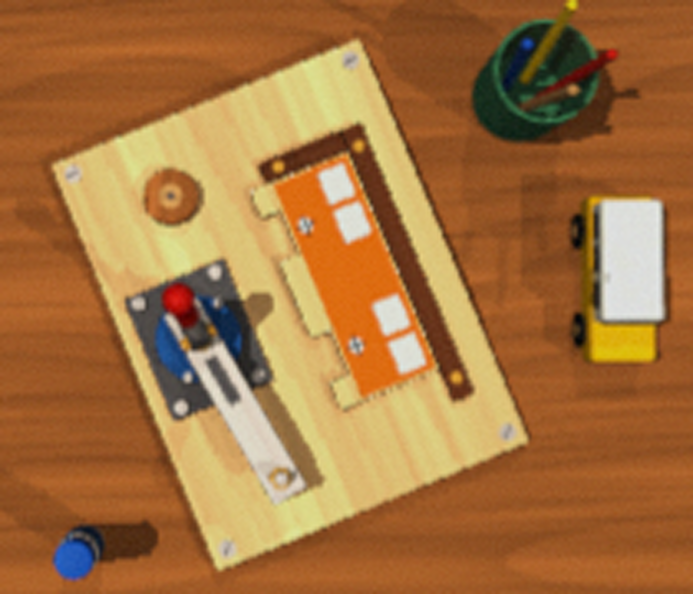

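View pics/sidez.png

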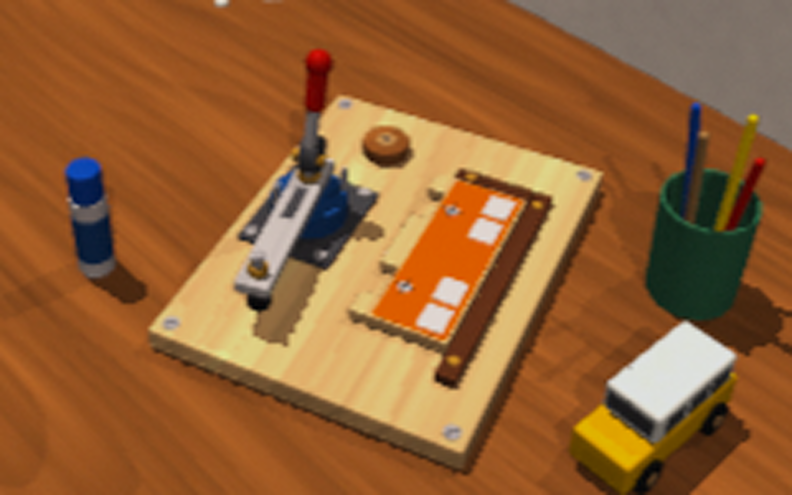

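```bash
cat > h.py <<'E'
import numpy as np, cv2
from rig import robot
def ray(cam,uv):
    P=robot.camera_params(cam); K=np.array([[P['fx'],0,P['cx']],[0,P['fy'],P['cy']],[0,0,1]])
    p=cv2.undistortPoints(np.array([[uv]],float),K,np.array([P['k1'],0,0,0,0]))[0,0]
    E=P['extrinsics']; return E[:3,3],E[:3,:3]@np.array([p[0],p[1],1])
def onz(cam,uv,z):
    o,d=ray(cam,uv); return o+d*(z-o[2])/d[2]
def tri(uvt,uvs):
    A=[];b=[]
    for c,u in(("top",uvt),("side",uvs)):
        o,d=ray(c,u); d/=np.linalg.norm(d); M=np.eye(3)-np.outer(d,d); A.append(M);b.append(M@o)
    x=np.linalg.lstsq(np.vstack(A),np.hstack(b),rcond=None)[0]; return x
tz=lambda u,v:(260+(u+.5)/3.3-.5,105+(v+.5)/3.3-.5)
sz=lambda u,v:(230+(u+.5)/3.3-.5,170+(v+.5)/3.3-.5)
E
python3 - <<'E'
from h import *
np.set_printoptions(precision=4,suppress=True)
C=np.array([onz("top",tz(*p),.018) for p in[(53,163),(360,42),(527,437),(220,570)]])
for i in range(4): print(C[i],np.linalg.norm(C[i]-C[i-1]))
c=C.mean(0)[:2]
ex=(C[0]+C[1]-C[2]-C[3])[:2]; ey=(C[0]+C[3]-C[1]-C[2])[:2]
a=np.arctan2(ex[1],ex[0]); b=np.arctan2(-ey[0],ey[1]); print("c",c,a,b)
# side cross check
S=np.array([onz("side",sz(*p),.018) for p in[(340,96),(603,175),(466,449),(151,333)]]); print("side",S,S.mean(0))
a=(a+b)/2
R=np.array([[np.cos(a),-np.sin(a)],[np.sin(a),np.cos(a)]])
print("stud",c+R@[0,.067], "nut0", c+R@[-.105,.067],"home nut",c+R@[0,.067-.105])
print("nut obs",onz("top",tz(281,476),.068),onz("side",sz(258,262),.070))
L=tri(tz(180,299),sz(318,62)); print("knob tri",L, "pred", c+R@[.072*np.sin(.2),.067],.076+.072*np.cos(.2))
for n,p,z in (("glue",(75,560),.094),("pot",(536,72),.085)): print(n,onz("top",tz(*p),z))
for p in ((332,155),(430,360),(278,188),(365,397)): print("work jig",R.T@(onz("top",tz(*p),.028)[:2]-c))
print("R0",__import__('scipy.spatial.transform',fromlist=['a']).Rotation.from_quat(robot.get_obs()['tool_rot']).as_matrix())
E
```

```text
[0.7096 0.0653 0.018 ] 0.2992310902569145
[ 0.7902 -0.1465  0.018 ] 0.22669694473516264
[ 0.5176 -0.2544  0.018 ] 0.29314490804498433
[ 0.4313 -0.0445  0.018 ] 0.2269130774198342
c [ 0.6122 -0.095 ] 0.3763372946394246 0.37688182340237214
side [[ 0.7065  0.0639  0.018 ]
 [ 0.7896 -0.1486  0.018 ]
 [ 0.5185 -0.2558  0.018 ]
 [ 0.4298 -0.0484  0.018 ]] [ 0.6111 -0.0972  0.018 ]
stud [ 0.5876 -0.0327] nut0 [ 0.4899 -0.0713] home nut [ 0.6262 -0.1304]
nut obs [ 0.4972 -0.084   0.068 ] [ 0.4946 -0.0862  0.07  ]
knob tri [ 0.6066 -0.0214  0.1451] pred [ 0.6009 -0.0275] 0.1465647936045694
glue [0.4487 0.0465 0.094 ]
pot [ 0.7528 -0.2508  0.085 ]
work jig [ 0.0806 -0.0638]
work jig [-0.0727 -0.0712]
work jig [ 0.0738 -0.0213]
work jig [-0.0789 -0.0211]
R0 [[ 0.3975 -0.0009 -0.9176]
 [ 0.9176 -0.0014  0.3975]
 [-0.0016 -1.      0.0003]]
```

```bash
cat >> h.py <<'E'
from scipy.spatial.transform import Rotation as Ro
np.set_printoptions(precision=4,suppress=True)
STUD=np.array([.5871,-.0338]); YAW=.3766
def frame(yaw): # tool x at yaw, y down
    x=np.array([np.cos(yaw),np.sin(yaw),0]); y=np.array([0,0,-1.]); return np.array([x,y,np.cross(x,y)]).T
def to(pos,yaw):
    o=robot.get_obs(); R=Ro.from_quat(o['tool_rot']).as_matrix(); d=R.T@(np.array(pos)-o['position'])*100
    return d, Ro.from_matrix(R.T@frame(yaw)).as_rotvec()
E
python3 - <<'E'
from h import *
th=.514; u=-np.array([np.cos(th),np.sin(th)]); p=np.array([-u[1],u[0]])
c=STUD+.105*u-.0415*p; print(c)
for z in(.2,.071): print(to([*c,z],np.arctan2(p[1],p[0])))
E
```

```text
[ 0.4753 -0.0493]
(array([-48.0729,   4.7442, -45.5843]), array([ 0.0017,  2.2188, -0.0012]))
(array([-48.0518,  17.6442, -45.5881]), array([ 0.0017,  2.2188, -0.0012]))
```

Emit:
{"op": "carry_out", "data": {"moves": [[0,-5,0.5,-4.7,0,0.15,0],[0,-9,1,-8.6,0,0.3,0],[0,-12,1.2,-11.4,0,0.45,0],[0,-15,1.5,-14.2,0,0.6,0],[0,-18,1.8,-17.1,0,0.75,0],[0,-21,2.1,-19.9,0,0.9,0],[0,-24,2.4,-22.8,0,1.05,0],[0,-27,2.7,-25.6,0,1.2,0],[0,-30,3,-28.5,0,1.35,0],[0,-33,3.3,-31.3,0,1.5,0],[0,-36,3.6,-34.1,0,1.65,0],[0,-39,4,-37,0,1.8,0],[0,-42,4.3,-39.8,0,1.95,0],[0,-45,4.6,-42.7,0,2.1,0],[0,-48.1,4.7,-45.6,0,2.219,0],[0,-48.1,4.7,-45.6,0,2.219,0],[0,-48.1,4.7,-45.6,0,2.219,0],[0,-48.1,4.7,-45.6,0,2.219,0]], "force": 20}}

```text
time: 1.95
position: [0.4746, -0.0482, 0.2003]
tool_rot: [0.611, -0.357, 0.356, -0.611]
ft_force: [-0.5, -0.1, -0.6]
grip_width: 0.0006
```

```bash
python3 - <<'E'
from h import *
o=robot.get_obs(); print(o['time'],o['position'],o['q'],o['grip_width'],o['ft_force'])
a=cv2.resize(robot.camera("top")[80:300,240:480,::-1],None,fx=2,fy=2)
w=robot.camera("wrist")[:,:,::-1]
cv2.imwrite("pics/t1.png",a);cv2.imwrite("pics/w1.png",w)
th=.514; u=-np.array([np.cos(th),np.sin(th)]); p=np.array([-u[1],u[0]])
c=STUD+.105*u-.0415*p; print(c)
for z in(.2,.071): print(to([*c,z],np.arctan2(p[1],p[0])))
E
```

```text
1.95 [ 0.4746 -0.0482  0.2003] [-0.3362  0.4031  1.8447  0.0004  0.8957  0.7195] 0.0005981590307837972 [-0.5122 -0.1434 -0.6381]
[ 0.4753 -0.0493]
(array([ 0.157 ,  0.0474, -0.032 ]), array([ 0.0007,  0.0019, -0.001 ]))
(array([ 0.1696, 12.9474, -0.0234]), array([ 0.0007,  0.0019, -0.001 ]))
```

View pics/t1.png

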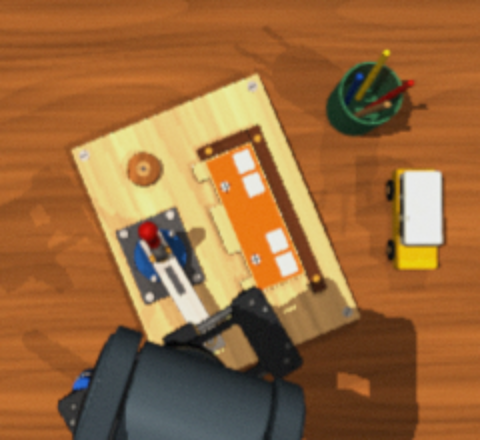

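View pics/w1.png

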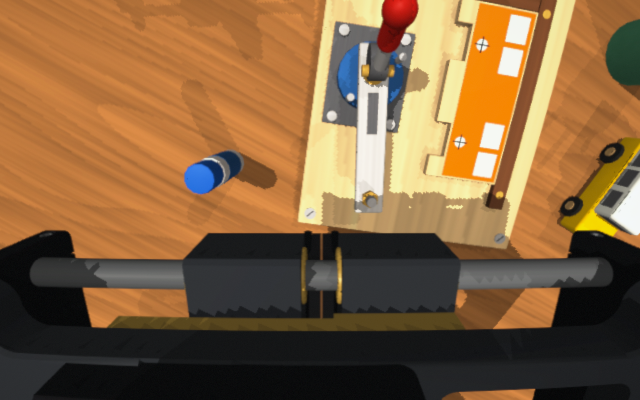

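Emit:
{"op": "carry_out", "data": {"moves": [[0,0.15,4,0,0,0,0],[0,0.15,8,0,0,0,0],[0,0.15,11,0,0,0,0],[0,0.15,12.9,0,0,0,0],[0,0.15,12.9,0,0,0,0],[0,0.15,12.9,0,0,0,0]]}}

```text
time: 2.65
position: [0.4763, -0.0496, 0.0718]
tool_rot: [0.611, -0.356, 0.356, -0.611]
ft_force: [-0.2, 0.2, -0.3]
grip_width: 0.0008
```

```bash
python3 - <<'E'
from h import *
o=robot.get_obs(); print(o['time'],o['position'],o['ft_force'])
a=cv2.resize(robot.camera("side")[150:340,200:460,::-1],None,fx=3,fy=3)
w=robot.camera("wrist")[:,:,::-1]
cv2.imwrite("pics/s2.png",a);cv2.imwrite("pics/w2.png",w)
E
```

```text
2.65 [ 0.4763 -0.0496  0.0718] [-0.2489  0.2193 -0.2566]
```

View pics/s2.png

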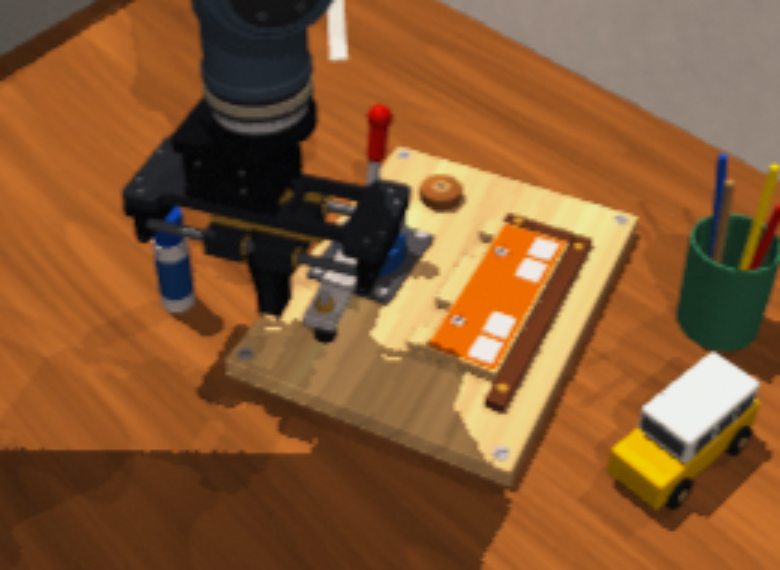

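View pics/w2.png

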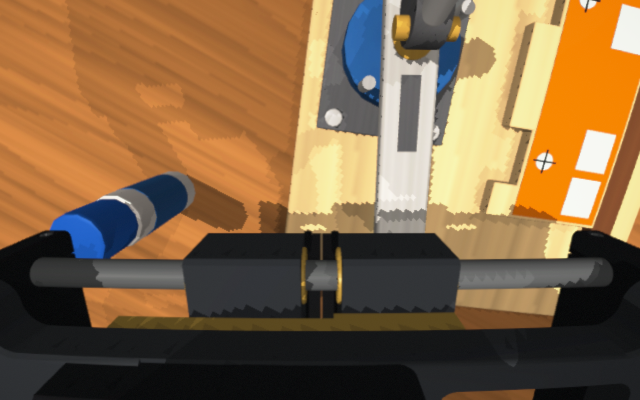

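Emit:
{"op": "carry_out", "data": {"moves": [[0,0.7,0,0,0,0,0],[0,1.4,0,0,0,0,0],[0,1.92,0,-0.12,0,-0.05,0],[0,2.46,0,-0.22,0,-0.1,0],[0,3.0,0,-0.29,0,-0.15,0],[0,3.54,0,-0.34,0,-0.2,0],[0,4.63,0,-0.34,0,-0.3,0],[0,5.71,0,-0.24,0,-0.4,0],[0,6.77,0,-0.03,0,-0.5,0],[0,7.81,0,0.28,0,-0.6,0],[0,8.81,0,0.7,0,-0.7,0],[0,9.77,0,1.21,0,-0.8,0],[0,10.67,0,1.82,0,-0.9,0],[0,11.5,0,2.51,0,-1.0,0],[0,12.26,0,3.29,0,-1.1,0],[0,12.94,0,4.13,0,-1.2,0],[0,12.94,0,4.13,0,-1.2,0]]}}

```text
time: 4.45
position: [0.577, -0.1438, 0.072]
tool_rot: [0.706, 0.051, -0.05, -0.705]
ft_force: [-0.3, 0.2, 0.2]
grip_width: 0.0006
```

```bash
python3 - <<'E'
from h import *
o=robot.get_obs(); print(o['time'],o['position'],o['ft_force'])
a=cv2.resize(robot.camera("side")[150:340,200:460,::-1],None,fx=3,fy=3)
w=robot.camera("wrist")[:,:,::-1]
cv2.imwrite("pics/s3.png",a);cv2.imwrite("pics/w3.png",w)
d=o['position'][:2]-STUD; print(np.linalg.norm(d))
R=Ro.from_quat(o['tool_rot']).as_matrix();print("phi->strap angle", np.arctan2(R[1,0],R[0,0])-YAW+np.pi/2, "tool frame rel stud",R.T@[*d,0])
E
```

```text
4.45 [ 0.577  -0.1438  0.072 ] [-0.2744  0.1518  0.2324]
0.11047573934004158
phi->strap angle 1.3367068415467642 tool frame rel stud [-0.0256  0.0001 -0.1075]
```

View pics/s3.png

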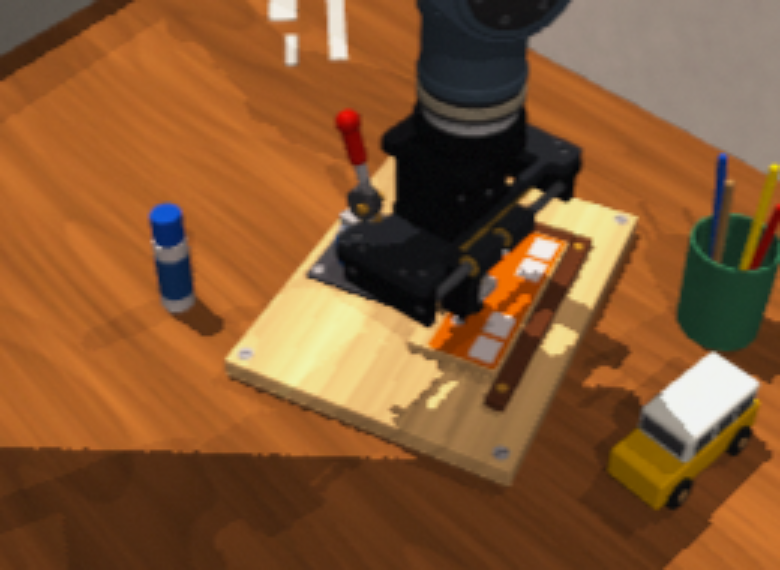

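View pics/w3.png

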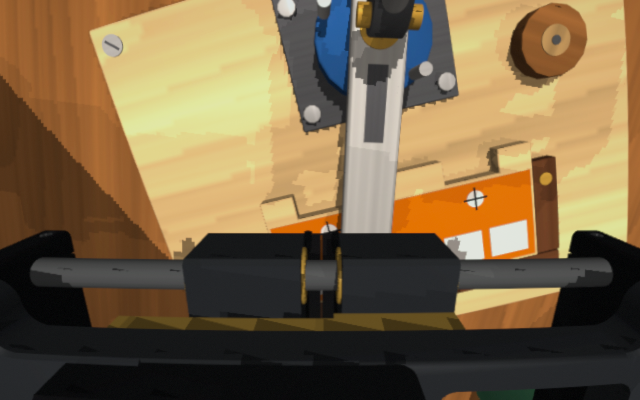

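Emit:
{"op": "carry_out", "data": {"moves": [[0,0.54,0,-0.11,0,-0.05,0],[0,1.09,0,-0.2,0,-0.1,0],[0,1.64,0,-0.26,0,-0.15,0],[0,1.91,0,-0.28,0,-0.175,0],[0,2.19,0,-0.29,0,-0.2,0],[0,2.19,0,-0.29,0,-0.2,0]]}}

```text
time: 5.15
position: [0.598, -0.1428, 0.0716]
tool_rot: [0.697, 0.121, -0.121, -0.697]
ft_force: [-1.9, -1.3, -0.8]
grip_width: 0.0004
```

Emit:
{"op": "carry_out", "data": {"moves": [[0,0.1,0,0,0,-0.01,0],[0,0.2,0,0,0,-0.02,0],[0,0.2,0,0,0,-0.02,0]]}}

```text
time: 5.45
position: [0.6001, -0.1421, 0.0716]
tool_rot: [0.696, 0.128, -0.128, -0.695]
ft_force: [-1.0, -1.8, -0.6]
grip_width: 0.0009
```

Emit:
{"op": "carry_out", "data": {"moves": [[0,0.1,0,0,0,-0.01,0],[0,0.2,0,0,0,-0.02,0],[0,0.2,0,0,0,-0.02,0]]}}

```text
time: 5.75
position: [0.6019, -0.1412, 0.0715]
tool_rot: [0.694, 0.135, -0.135, -0.694]
ft_force: [-1.4, -3.5, 1.0]
grip_width: 0.0003
```

```bash
python3 - <<'E'
from h import *
o=robot.get_obs(); print(o['time'],o['position'],o['ft_force'])
w=robot.camera("wrist")[:,:,::-1]
cv2.imwrite("pics/w4.png",w)
d=o['position'][:2]-STUD
R=Ro.from_quat(o['tool_rot']).as_matrix();print("phi->strap angle", np.arctan2(R[1,0],R[0,0])-YAW+np.pi/2, "tool frame rel stud",R.T@[*d,0])
E
```

```text
5.75 [ 0.6019 -0.1412  0.0715] [-1.4078 -3.5303  0.9909]
phi->strap angle 1.577558026681273 tool frame rel stud [-0.0264  0.     -0.1051]
```

View pics/w4.png

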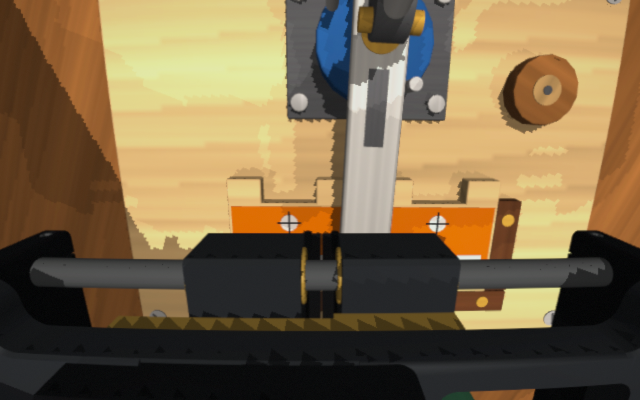

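```bash
cat >> h.py <<'E'
def wonz(uv,z,o):
    P=robot.camera_params("wrist"); K=np.array([[P['fx'],0,P['cx']],[0,P['fy'],P['cy']],[0,0,1]])
    p=cv2.undistortPoints(np.array([[uv]],float),K,np.array([P['k1'],0,0,0,0]))[0,0]
    R=Ro.from_quat(o['tool_rot']).as_matrix(); M=P['mount']
    d=R@M[:3,:3]@np.array([p[0],p[1],1]); q=o['position']+R@M[:3,3]
    return q+d*(z-q[2])/d[2]
E
python3 - <<'E'
from h import *
o=robot.get_obs(); im=cv2.imread("pics/w4.png")
cv2.imwrite("pics/w4z.png",cv2.resize(im[0:240,220:520],None,fx=2.5,fy=2.5,interpolation=2))
def ang(a,b,z): 
    A=wonz(a,z,o);B=wonz(b,z,o);d=B-A; return A,B,np.arctan2(d[1],d[0])-(YAW-np.pi/2)
print("bar L",ang((350,50),(343,230),.06)); print("bar R",ang((403,50),(395,230),.06))
print("board L",ang((100,20),(132,240),.018)); print("plate L",ang((286,10),(288,120),.02))
print("bus edge",wonz((233,208),.028,o),wonz((495,208),.028,o))
E
```

```text
bar L (array([ 0.5768, -0.0445,  0.06  ]), array([ 0.6058, -0.1209,  0.06  ]), np.float64(-0.014306679220023932))
bar R (array([ 0.5979, -0.0358,  0.06  ]), array([ 0.6295, -0.1114,  0.06  ]), np.float64(0.018651722280467187))
board L (array([ 0.4418, -0.071 ,  0.018 ]), array([ 0.4909, -0.1914,  0.018 ]), np.float64(0.01069955959674962))
plate L (array([ 0.5377, -0.0305,  0.02  ]), array([ 0.559 , -0.0839,  0.02  ]), np.float64(0.0033666165706629503))
bus edge [ 0.5472 -0.1424  0.028 ] [ 0.6909 -0.0846  0.028 ]
```

View pics/w4z.png

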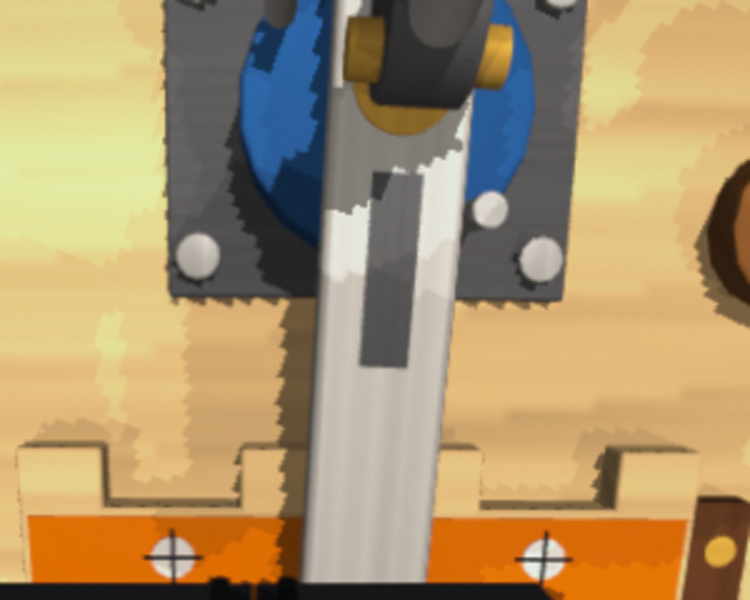

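Emit:
{"op": "carry_out", "data": {"moves": [[0,0.1,0,0,0,0,0],[0,0.2,0,0,0,0,0],[0,0.2,0,0,0,0,0]]}}

```text
time: 6.1
position: [0.6038, -0.1404, 0.0716]
tool_rot: [0.694, 0.135, -0.135, -0.694]
ft_force: [-1.7, -2.1, -0.5]
grip_width: 0.0002
```

Emit:
{"op": "carry_out", "data": {"moves": [[0,0.1,0,0,0,0,0],[0,0.2,0,0,0,0,0],[0,0.2,0,0,0,0,0]]}}

```text
time: 6.4
position: [0.6057, -0.1397, 0.0716]
tool_rot: [0.694, 0.135, -0.135, -0.694]
ft_force: [-2.4, -2.6, -0.1]
grip_width: 0.0005
```

```bash
python3 - <<'E'
from h import *
o=robot.get_obs(); print(o['time'],o['position'],o['ft_force'])
w=robot.camera("wrist")[:,:,::-1]
cv2.imwrite("pics/w5z.png",cv2.resize(w[0:240,220:520],None,fx=2.5,fy=2.5,interpolation=2))
d=o['position'][:2]-STUD
R=Ro.from_quat(o['tool_rot']).as_matrix();print("tool frame rel stud",R.T@[*d,0],R.T@o['ft_force'])
E
```

```text
6.4 [ 0.6057 -0.1397  0.0716] [-2.3948 -2.6007 -0.1194]
tool frame rel stud [-0.0224  0.     -0.1051] [-3.1934  0.1191 -1.5169]
```

View pics/w5z.png

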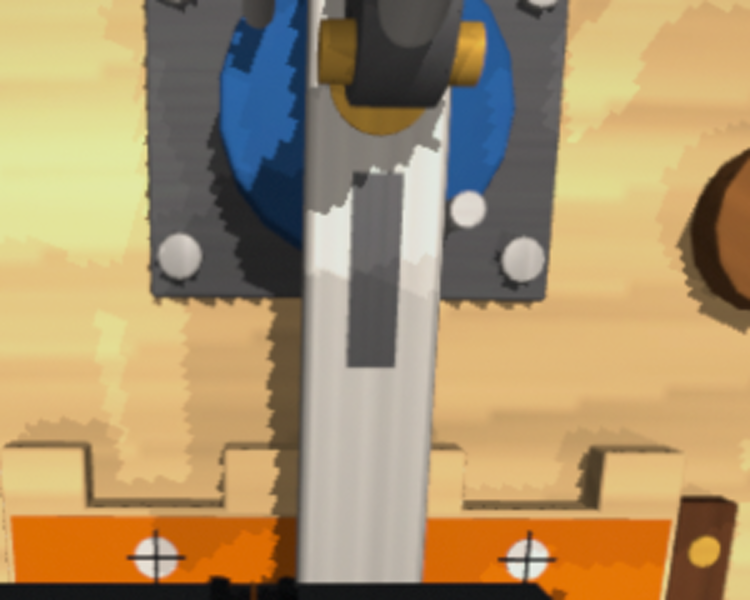

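Emit:
{"op": "carry_out", "data": {"moves": [[0,0.1,0,0,0,-0.01,0],[0,0.2,0,0,0,-0.02,0],[0,0.2,0,0,0,-0.02,0]]}}

```text
time: 6.75
position: [0.6069, -0.1393, 0.0715]
tool_rot: [0.693, 0.141, -0.142, -0.693]
ft_force: [-2.9, -4.2, -0.2]
grip_width: 0.0002
```

Emit:
{"op": "carry_out", "data": {"moves": [[0,0.1,0,0,0,0,0],[0,0.1,0,0,0,0,0]]}}

```text
time: 6.95
position: [0.6074, -0.1392, 0.0714]
tool_rot: [0.693, 0.141, -0.143, -0.693]
ft_force: [-4.9, -4.4, 0.2]
grip_width: 0.0009
```

Emit:
{"op": "carry_out", "data": {"moves": [[0,0.1,0,0,0,0,0],[0,0.1,0,0,0,0,0]]}}

```text
time: 7.15
position: [0.6079, -0.139, 0.0714]
tool_rot: [0.693, 0.141, -0.143, -0.693]
ft_force: [-5.3, -5.4, 0.2]
grip_width: 0.0006
```

```bash
python3 - <<'E'
from h import *
o=robot.get_obs(); print(o['time'],o['position'],o['ft_force'])
w=robot.camera("wrist")[:,:,::-1]
cv2.imwrite("pics/w6z.png",cv2.resize(w[0:240,220:520],None,fx=2.5,fy=2.5,interpolation=2))
d=o['position'][:2]-STUD
R=Ro.from_quat(o['tool_rot']).as_matrix();print("tool frame rel stud",R.T@[*d,0],R.T@o['ft_force'])
E
```

```text
7.15 [ 0.6079 -0.139   0.0714] [-5.3291 -5.4458  0.1954]
tool frame rel stud [-0.0223  0.     -0.1049] [-7.0415 -0.1732 -2.9123]
```

View pics/w6z.png

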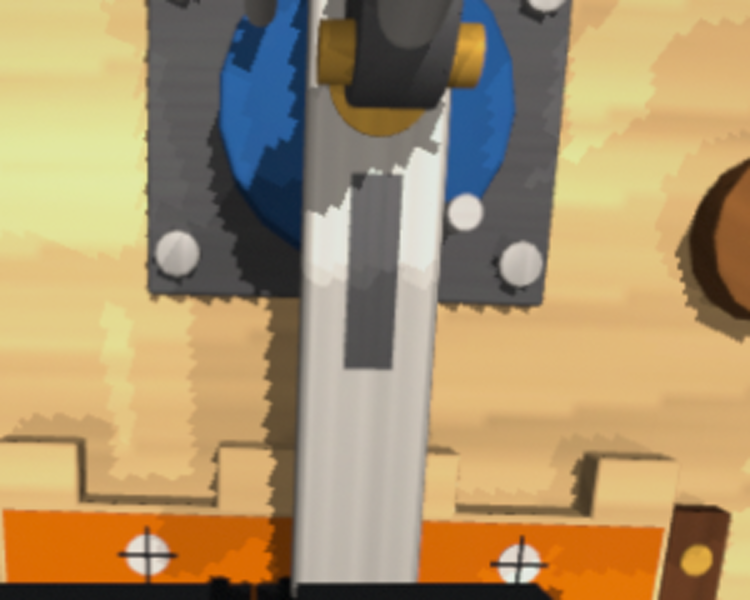

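Emit:
{"op": "carry_out", "data": {"moves": [[0,0.1,0,0,0,0,0],[0,0.1,0,0,0,0,0]]}}

```text
time: 7.4
position: [0.6083, -0.1389, 0.0713]
tool_rot: [0.693, 0.14, -0.144, -0.693]
ft_force: [-5.6, -7.2, 0.9]
grip_width: 0.001
```

Emit:
{"op": "carry_out", "data": {"moves": [[0,0,0,0,0,0,0],[0,-1,0,0,0,0,0],[0,-2,0,0,0,0,0],[0,-3,-3,0,0,0,0],[0,-3,-8,0,0,0,0],[0,-3,-12,0,0,0,0],[0,-3,-15,0,0,0,0],[0,-3,-15,0,0,0,0]]}}

```text
time: 8.2
position: [0.5854, -0.1503, 0.2269]
tool_rot: [0.695, 0.145, -0.138, -0.691]
ft_force: [0.4, -0.1, 0.2]
grip_width: 0.0007
```

```bash
python3 - <<'E'
from h import *
o=robot.get_obs(); print(o['time'],o['position'],o['ft_force'])
cv2.imwrite("pics/w7.png",robot.camera("wrist")[:,:,::-1])
cv2.imwrite("pics/s7.png",cv2.resize(robot.camera("side")[150:340,200:460,::-1],None,fx=3,fy=3))
cv2.imwrite("pics/t7.png",cv2.resize(robot.camera("top")[105:285,260:470,::-1],None,fx=3.3,fy=3.3))
E
```

```text
8.2 [ 0.5854 -0.1503  0.2269] [ 0.4285 -0.1466  0.1795]
```

View pics/w7.png

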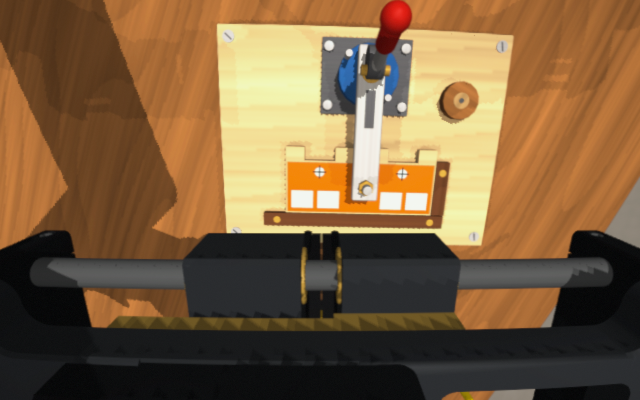

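View pics/s7.png

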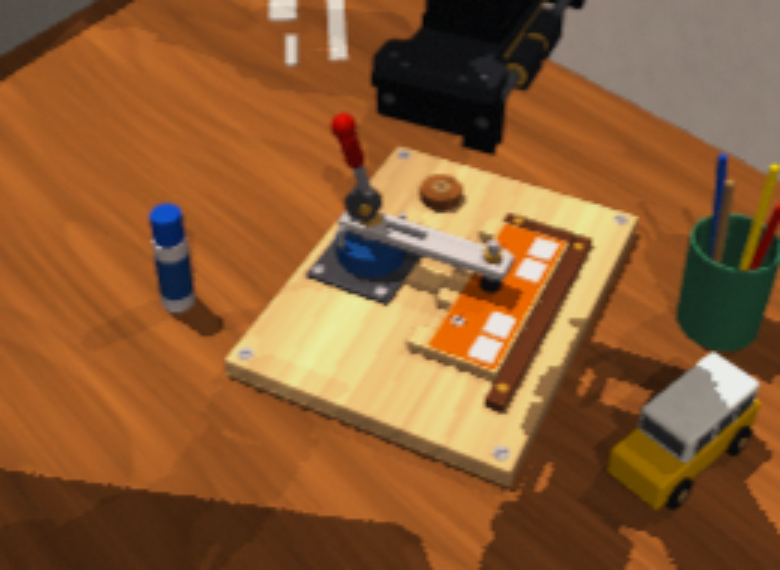

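View pics/t7.png

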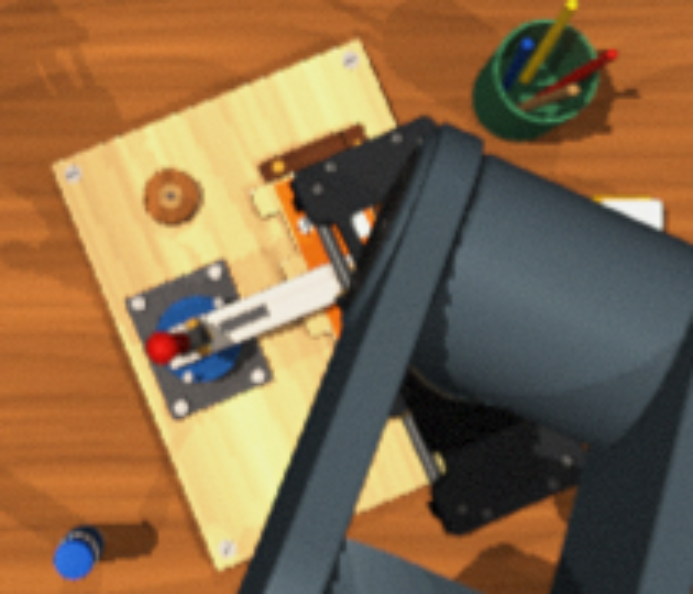

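```bash
cat >> h.py <<'E'
J=np.array([[np.cos(YAW),-np.sin(YAW)],[np.sin(YAW),np.cos(YAW)]])
def corner(al,s=.066,h=.010):
    y=s*np.sin(al)-h*np.cos(al); z=.076+s*np.cos(al)+h*np.sin(al)
    return y,z   # rel stud along jig y ; height
def tcp(al,s=.066,h=.010):
    y,z=corner(al,s,h); return np.array([*(STUD+J@[0,y-.0095]),z+.025])
E
python3 - <<'E'
from h import *
t=(260+(164.5)/3.3-.5,105+347.5/3.3-.5); s=(200+343.5/3-.5,150+124.5/3-.5)
k=tri(t,s); print("knob",k,"jig rel stud",J.T@(k[:2]-STUD)); 
k2=onz("top",t,.146);print(J.T@(k2[:2]-STUD))
o=robot.get_obs(); print(J.T@(wonz((397,17),.146,o)[:2]-STUD))
for al in(.2,): 
    P=tcp(al,h=.022); print(P,to(P,YAW), to([*P[:2],.23],YAW))
E
```

```text
knob [ 0.5784 -0.0116  0.1461] jig rel stud [0.     0.0238]
[0.0004 0.0232]
[-0.0045  0.0261]
[ 0.5937 -0.0505  0.1701] (array([4.9581, 5.0968, 8.5827]), array([-0.0013,  0.0265, -0.0003])) (array([ 4.9563, -0.8976,  8.5904]), array([-0.0013,  0.0265, -0.0003]))
```

Emit:
{"op": "carry_out", "data": {"moves": [[0,2,-0.5,3,0,0.01,0],[0,4,-0.5,6,0,0.0265,0],[0,4.96,-0.5,8.58,0,0.0265,0],[0,4.96,2,8.58,0,0.0265,0],[0,4.96,5.5,8.58,0,0.0265,0],[0,4.96,5.8,8.58,0,0.0265,0],[0,4.96,5.8,8.58,0,0.0265,0]]}}

```text
time: 9.05
position: [0.593, -0.0508, 0.1614]
tool_rot: [-0.694, -0.131, 0.134, 0.696]
ft_force: [0.5, -0.1, 0.4]
grip_width: 0.0007
```

```bash
python3 - <<'E'
from h import *
o=robot.get_obs(); print(o['time'],o['position'],o['ft_force'])
cv2.imwrite("pics/w8.png",robot.camera("wrist")[:,:,::-1])
cv2.imwrite("pics/s8.png",cv2.resize(robot.camera("side")[100:300,200:460,::-1],None,fx=3,fy=3))
cur=o['position']
for al in(.25,.33,.4,.5,.6,.7,.8,.9,1.0,1.1,1.2,1.3,1.4,1.5): print(al,to(tcp(al),YAW)[0])
E
```

```text
9.05 [ 0.593  -0.0508  0.1614] [ 0.5468 -0.1152  0.3751]
0.25 [-0.082  -0.3479  1.6502]
0.33 [-0.0823 -0.2737  2.1789]
0.4 [-0.0827 -0.1744  2.6354]
0.5 [-0.0831  0.0224  3.273 ]
0.6 [-0.0836  0.2819  3.8877]
0.7 [-0.0842  0.6014  4.4735]
0.8 [-0.0847  0.9778  5.0244]
0.9 [-0.0853  1.4073  5.5351]
1.0 [-0.0858  1.8857  6.0002]
1.1 [-0.0864  2.4081  6.4153]
1.2 [-0.0869  2.9693  6.7762]
1.3 [-0.0875  3.5638  7.0793]
1.4 [-0.088   4.1856  7.3215]
1.5 [-0.0885  4.8284  7.5004]
```

View pics/w8.png

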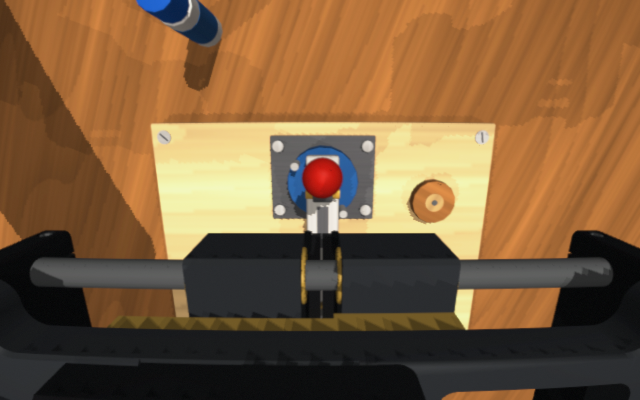

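View pics/s8.png

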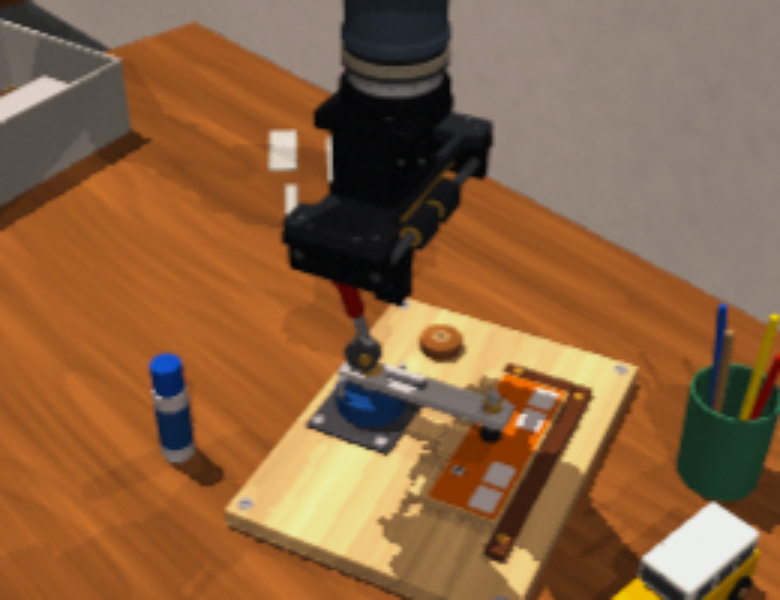

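Emit:
{"op": "carry_out", "data": {"moves": [[0,-0.08,0,0.8,0,0,0],[0,-0.08,0,1.6,0,0,0],[0,-0.08,0,2.2,0,0,0],[0,-0.08,0,2.65,0,0,0],[0,-0.08,0.05,3.27,0,0,0],[0,-0.08,0.28,3.89,0,0,0],[0,-0.08,0.6,4.47,0,0,0],[0,-0.08,0.98,5.02,0,0,0],[0,-0.08,1.41,5.54,0,0,0],[0,-0.08,1.41,5.54,0,0,0]]}}

```text
time: 10.15
position: [0.5729, 0.001, 0.1488]
tool_rot: [-0.694, -0.132, 0.133, 0.695]
ft_force: [0.3, -0.3, 0.3]
grip_width: 0.0005
```

```bash
python3 - <<'E'
from h import *
o=robot.get_obs(); print(o['time'],o['position'],o['ft_force'])
cv2.imwrite("pics/w9.png",robot.camera("wrist")[:,:,::-1])
cv2.imwrite("pics/s9.png",cv2.resize(robot.camera("side")[100:300,200:460,::-1],None,fx=3,fy=3))
for al in(.9,1.0,1.1,1.2,1.3,1.4,1.5): print(al,to(tcp(al),YAW)[0])
E
```

```text
10.15 [0.5729 0.001  0.1488] [ 0.279  -0.3113  0.3102]
0.9 [ 0.049  -0.0707 -0.1307]
1.0 [0.0493 0.4085 0.3337]
1.1 [0.0496 0.9316 0.7479]
1.2 [0.05   1.4935 1.1078]
1.3 [0.0504 2.0885 1.4098]
1.4 [0.0509 2.7107 1.6509]
1.5 [0.0514 3.3538 1.8287]
```

View pics/w9.png

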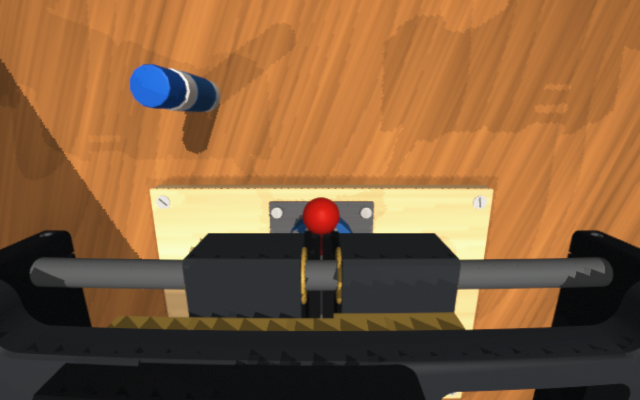

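View pics/s9.png

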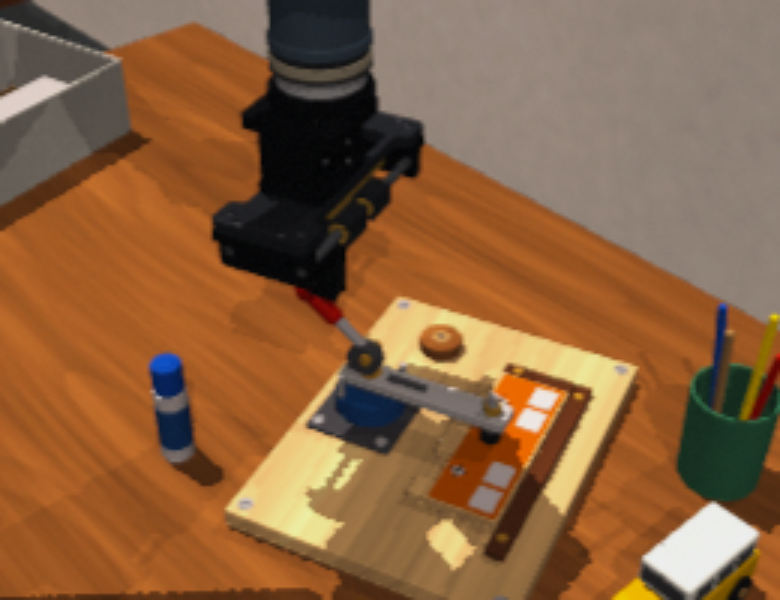

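Emit:
{"op": "carry_out", "data": {"moves": [[0,0.05,0.17,0.1,0,0,0],[0,0.05,0.41,0.33,0,0,0],[0,0.05,0.67,0.55,0,0,0],[0,0.05,0.93,0.75,0,0,0],[0,0.05,1.21,0.93,0,0,0],[0,0.05,1.49,1.1,0,0,0],[0,0.05,1.79,1.26,0,0,0],[0,0.05,2.09,1.4,0,0,0],[0,0.05,2.4,1.53,0,0,0],[0,0.05,2.7,1.65,0,0,0],[0,0.05,2.7,1.65,0,0,0]]}}

```text
time: 11.35
position: [0.5675, 0.0159, 0.1219]
tool_rot: [-0.694, -0.132, 0.133, 0.695]
ft_force: [-0.4, 0.8, 1.4]
grip_width: 0.0005
```

Emit:
{"op": "carry_out", "data": {"moves": [[0,0,0.15,0.04,0,0,0],[0,0,0.3,0.08,0,0,0],[0,0,0.3,0.08,0,0,0]]}}

```text
time: 11.65
position: [0.5673, 0.0165, 0.1193]
tool_rot: [-0.695, -0.132, 0.132, 0.695]
ft_force: [-0.5, 1.0, 1.6]
grip_width: 0.0005
```

Emit:
{"op": "carry_out", "data": {"moves": [[0,0,0.15,0.04,0,0,0],[0,0,0.3,0.08,0,0,0],[0,0,0.3,0.08,0,0,0]]}}

```text
time: 11.95
position: [0.567, 0.0171, 0.1163]
tool_rot: [-0.695, -0.132, 0.132, 0.695]
ft_force: [-0.9, 0.9, 0.4]
grip_width: 0.0007
```

```bash
python3 - <<'E'
from h import *
o=robot.get_obs(); print(o['time'],o['position'],o['ft_force'])
cv2.imwrite("pics/w10.png",robot.camera("wrist")[:,:,::-1])
cv2.imwrite("pics/s10.png",cv2.resize(robot.camera("side")[100:300,200:460,::-1],None,fx=3,fy=3))
for al in(1.4,1.5): print(al,to(tcp(al),YAW)[0])
E
```

```text
11.95 [0.567  0.0171 0.1163] [-0.9488  0.8944  0.438 ]
1.4 [-0.0116 -0.576  -0.0811]
1.5 [-0.0115  0.0669  0.0976]
```

View pics/s10.png

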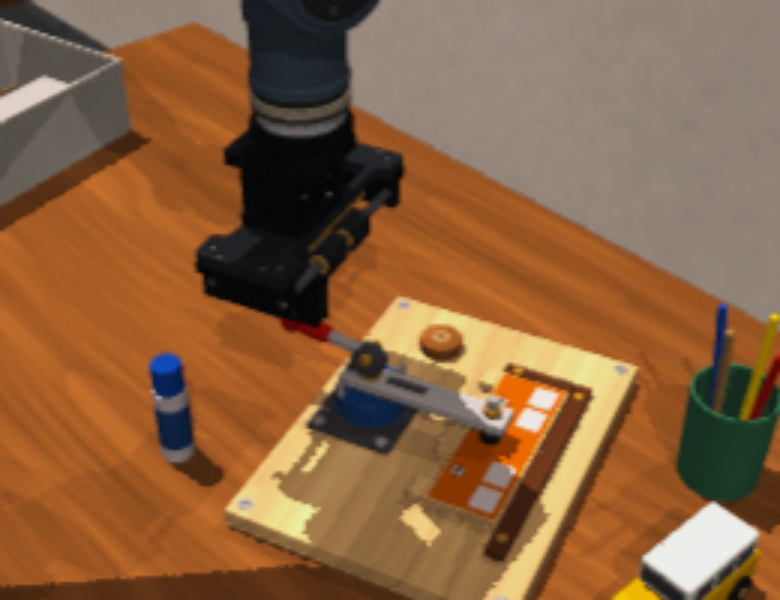

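Emit:
{"op": "carry_out", "data": {"moves": [[0,0,0.15,0,0,0,0],[0,0,0.3,0,0,0,0],[0,0,0.3,0,0,0,0]]}}

```text
time: 12.35
position: [0.5671, 0.0172, 0.1132]
tool_rot: [-0.695, -0.132, 0.132, 0.695]
ft_force: [-1.4, 1.0, 1.8]
grip_width: 0.0003
```

Emit:
{"op": "carry_out", "data": {"moves": [[0,0,0.1,0,0,0,0],[0,0,0.2,0,0,0,0],[0,0,0.2,0,0,0,0]]}}

```text
time: 12.65
position: [0.5672, 0.0173, 0.1118]
tool_rot: [-0.695, -0.132, 0.132, 0.695]
ft_force: [-1.6, 1.6, 5.5]
grip_width: 0.0006
```

Emit:
{"op": "carry_out", "data": {"moves": [[0,0,0.1,0,0,0,0],[0,0,0.2,0,0,0,0],[0,0,0.2,0,0,0,0]]}}

```text
time: 12.95
position: [0.5672, 0.0175, 0.1111]
tool_rot: [-0.694, -0.132, 0.132, 0.695]
ft_force: [-3.4, 2.2, 12.6]
grip_width: 0.0003
```

Emit:
{"op": "carry_out", "data": {"moves": [[0,0,-1,0,0,0,0],[0,0,-3,0,0,0,0],[0,0,-7,0,0,0,0],[0,0,-11,0,0,0,0],[0,0,-11,4,0,0,0],[0,0,-11,6,0,0,0],[0,0,-11,6,0,0,0]]}}

```text
time: 13.65
position: [0.5438, 0.0746, 0.2198]
tool_rot: [-0.694, -0.133, 0.133, 0.694]
ft_force: [0.4, -0.6, -0.4]
grip_width: 0.0004
```

```bash
python3 - <<'E'
from h import *
o=robot.get_obs(); print(o['time'],o['position'],o['ft_force'])
cv2.imwrite("pics/w11.png",robot.camera("wrist")[:,:,::-1])
cv2.imwrite("pics/s11.png",cv2.resize(robot.camera("side")[170:320,230:470,::-1],None,fx=3.3,fy=3.3,interpolation=2))
cv2.imwrite("pics/t11.png",cv2.resize(robot.camera("top")[105:285,260:470,::-1],None,fx=3.3,fy=3.3,interpolation=2))
E
```

```text
13.65 [0.5438 0.0746 0.2198] [ 0.4339 -0.6157 -0.417 ]
```

View pics/w11.png

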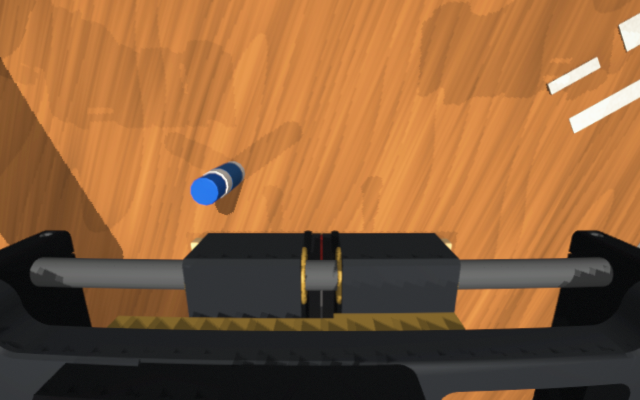

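View pics/s11.png

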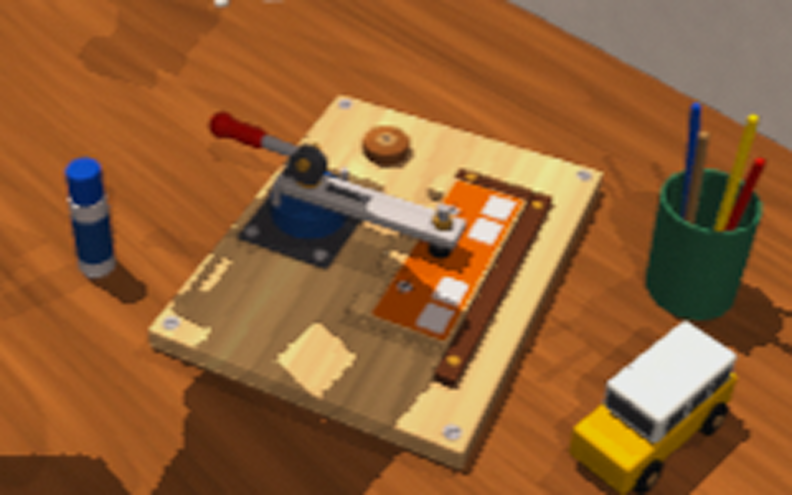

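View pics/t11.png

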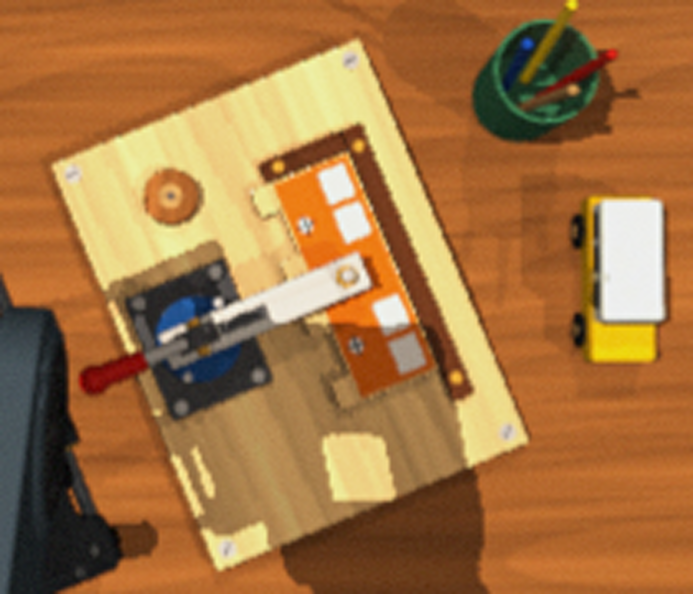

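```bash
python3 - <<'E'
from h import *
k=tri(tz(95,379),sz(224,124)); r=J.T@(k[:2]-STUD); print(k,r,"alpha",np.arctan2(r[1],k[2]-.076))
n=onz("top",tz(347,275),.064)[:2]; r=J.T@(n-STUD); print("nut",r,"strap",np.arctan2(r[0],-r[1])+np.pi/2)
a=robot.camera("top")[105:285,260:470].astype(int); b=cv2.imread("pics/top0.png")[105:285,260:470,::-1].astype(int)
for nm,(x0,x1,y0,y1) in {"wheel":(130,215,155,240),"bus":(560,680,180,370),"pot":(460,630,0,150),"work_end":(320,370,160,240)}.items():
    s=np.s_[int(y0/3.3):int(y1/3.3),int(x0/3.3):int(x1/3.3)]; print(nm,np.abs(a[s]-b[s]).mean())
E
```

```text
[0.5612 0.0335 0.0814] [0.0007 0.0721] alpha 1.496164110400484
nut [ 0.0012 -0.1032] strap 1.582016350185405
wheel 18.64447731755424
bus 15.231283007145077
pot 10.5760348583878
work_end 16.71701388888889
```

```bash
python3 -c "
from rig import robot
print(robot.hand_in())"
```

```text
the job is handed in; nothing more can be done
None
```

The bus side is clamped and the job is handed in, at about 14 s of the 53 s allowed.

I swung the strap round with the closed fingertips. At its stop, the push force rose from the roughly 3 N of friction to about 9 N. I then pushed the red cam lever over and down along its arc until it met its end stop, at about 13 N, and moved the arm well clear.

Last checks from the camera pictures:
- **Strap:** about 1.58 rad, against a home position of 1.57.
- **Lever:** about 1.50 rad from vertical, which is fully down. It stayed there after I let go.
- **Bus side and other things:** by eye, the bus side lies against both strips, and the wheel, glue stick, pot and toy bus are where they were.

- **Failed check:** a pixel-difference comparison meant to confirm that nothing moved was inconclusive. It showed changes of 11 to 19 grey levels for every item, including the pot and toy bus, which I never touched. I put that down to shadows and image noise, so "nothing moved" rests on the picture positions.
- **Not measured directly:** the foot's pressure on the wood. I infer it from the lever being fully down.

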